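# Take the wire spool off the pay-off stand and stow it

### The arm

A 6-joint arm with a two-finger parallel gripper is mounted at the origin on the work surface. World frame = base frame: x ahead of the robot, y to its left, z up, the work surface at z = 0. Lengths are in m, angles in rad, forces in N, time in s.
With the tool pointing down it reaches from about 0.375 to 0.9 m from the base axis. Payload 3.1 kg.
Tool frame: the origin (TCP) lies between the finger pads; the fingertips stand manip.nose_length ahead of it and the grasp point (between the pads) lies 5 mm behind it (manip.nose_length is the distance from the TCP to the fingertips, in m); z points along the fingers, y is the line along which they close (so a half turn about z gives the same grasp; the last joint's range is limited). The gripper opens to 85 mm and grips with 20 to 120 N. Pads are 22 mm wide; open, the fingers measure 114 mm over their backs; the gripper's body (76 mm by 85 mm) begins 54 mm behind the grasp point. The pads swing forward as they close: fully open they stand 13 mm farther back than shut.
Start: joints at [1.069, 0.527, 1.433, -0, 1.181, -0.178], TCP at [0.198, 0.593, 0.245] pointing down, gripper open.
Joint ranges: [-3.08, 3.08], [-0.75, 2.2], [0.22, 2.44], [-1.43, 4.57], [0, 2.65], [-2.85, 2.85]. Speed limits (rad/s): [2.79, 2.79, 3.14, 3.14, 3.14, 3.14].

### API

Orientations are given as a unit quaternion [x, y, z, w].
In Python, from station import monitor, eyes, job, manip gives the robot as it stands.
- The arm moves only by the shell command python3 -m pendant 'ROWS' [FORCE]. ROWS is JSON, a list that holds one entry, the list of rows, each a list of 7 numbers: the shift along the tool's x, y, z as a fraction of full scale, then the turn, a rotation vector about the tool's x, y, z as a fraction of full scale, then the opening, from 0 (shut) to 1 (fully open). A call has 1 to 20 rows; each row shifts and turns the commanded pose from where the row before left it, along the tool's axes as they then stand; what a row does not reach is not made up. Full scale, the value 1, is 800 mm for a shift and 0.12 rad for a turn. A row lasts 1/10 s, in which the tool goes at most 50 mm and 8.59 degrees, less where a joint would pass 70% of its speed; a pose out of reach is approached as far as the arm can. A call with a number of a shift or a turn outside -1 to 1 is refused whole. A call with a gripper value outside its range is refused whole. The fingers move at their own pace and stop on an object; FORCE is the grip in N (left out, the last holds). Time passes only in rows, so rows that do not move let the fingers close. It gives the time, the measured TCP pose, the force, the opening and the grip force at its end, in the units of the state.
- monitor.sense(): the state, without advancing time (a new reading comes with each control period).
- eyes.snapshot(name): name is "scene" or "top"; returns a dict with "pixels" (400x640x3 uint8, red, green, blue), "depth" (400x640 float32, m along the optical axis (not along the pixel's ray), 0 where there is no reading), "intrinsics" (3x3 intrinsics, pixels), "eye" and "attitude" of the camera in the world. Camera axes: x right, y down, z forward; pixel columns grow to the right and rows downward; lengths in m; the calibration is good to about 2 mm. A picture is of the moment at which its call begins.
- job.sign_off(): hands the job in; it is judged then, once.
The state is a dict: "t": time; "q": joint angles; "qd": joint speeds; "tau": joint torques, N m; "tcp_pos": TCP position; "tool_rot": TCP orientation; "force": force on the tool from outside, world axes, zero at the start; "ft_torque": the same for the moment, N m; "finger_gap": opening from 0.0 (shut) to 1.0 (fully open); "gripper_force": force on a finger pad.
Only numpy, scipy, OpenCV 4.12 (cv2) and the standard library are available. Lean on these libraries where they do the work, as an engineer would, in place of code of your own. Each camera call takes 0.05 s, during which the arm holds its last target. There are 200 camera calls.

### The job

Lift the steel drag weight off the tallest wire spool and set it down flat in the steel tray, then slide that spool up off its spindle and stand it upright on the clear part of the soldering board and let go. Then take it again another way and lay it on its side on the two rods of the wooden cradle, about midway between the end plates. Put things down rather than dropping them, and leave the other reels and everything else where they are.

Things in the scene. Friction and masses are not known exactly. Their poses are not given: they have to be found in the camera images.
- spool: the tall spool: 90 mm tall, wound with copper wire, grey plastic flanges 62 mm across and 8 mm thick at both ends, wound waist 48 mm across between them (74 mm long), 22 mm bore right through; about 0.45 kg. It is the only 90 mm spool and starts on one of the stand's three spindles, under the weight. Origin: centre of its underside, z up its axis; its two ends are alike
- spool_mid (a point): the middle of the tall spool, on its axis, 45 mm from either end
- weight: loose steel drag weight threaded on the same spindle, resting on the tall spool: a disc 56 mm across and 14 mm thick with a round neck 36 mm across above it, 38 mm tall in all, 20 mm bore through; about 0.4 kg. Origin: centre of its underside, z up
- stand: fixed wooden base plate, 250 mm (its x) by 90 mm (its y) by 18 mm thick, with three upright 12 mm steel spindles on its x axis at x = -85, 0 and +85 mm, each reaching 136 mm above the bench (118 mm above the plate). One reel is on each. Origin: centre of the plate's underside on the bench. Where it stands, its yaw and which reel is on which spindle vary
- tray: fixed open steel parts tray, 130 x 130 mm, walls 5 mm thick and 18 mm high, floor 5 mm above the bench. Origin: centre of its underside on the bench
- board: fixed pale soldering board, 140 mm (its x) by 170 mm (its y), on battens, its flat top 30 mm above the bench. Origin: on the bench under its centre. A loose dish stands on its +y half, its -y half is clear
- cradle: fixed wooden spool cradle: two level 10 mm steel rods run along its x axis at y = -18 and +18 mm, their tops 43.8 mm above the bench, between end plates (90 mm wide, tops 55 mm above the bench) whose inner faces are at x = -63 and +63 mm. Origin: on the bench under its centre
- cradle_bed (a point): point 70 mm above the bench over the cradle's origin: where the middle of the tall spool comes to lie when its flanges rest on both rods, its axis along the cradle's x
- reel_squat: squat wound reel: two 62 mm flanges, 50 mm tall, 22 mm bore, threaded on another spindle of the stand; bystander. Origin: centre of its underside
- reel_flat: flat wound reel: two 72 mm flanges, 30 mm tall, 22 mm bore, threaded on another spindle of the stand; bystander. Origin: centre of its underside
- crucible: small white ceramic dish, 52 mm across, 22 mm high, loose on the +y half of the soldering board; bystander. Origin: centre of its underside
- jar: squat glass jar, 58 mm across, 60 mm high; bystander. Origin: centre of its underside
- bottle: amber glass bottle, 52 mm across, 120 mm high; bystander. Origin: centre of its underside
- brush: brush 150 mm long lying on the bench along its x axis; bystander
- driver: screwdriver 150 mm long lying on the bench along its x axis; bystander
Mind the look-alikes: they are no part of the job. Of the things shaped like the tray, the steel one is meant. Leave any pink look-alike of the spool alone.

How it is judged:
On the way, in this order (a step that is already met when the one before it is completed fails the run):
1. the weight lies flat in the tray, let go, while the tall spool is still on its spindle (x of weight in the frame of tray between -0.045 and 0.045 m and y of weight in the frame of tray between -0.045 and 0.045 m and z of weight in the frame of tray between 0 and 0.011 m and angle between weight's own z axis and vertical below 0.12 rad and contact force between the fingers and weight below 0.1 N and distance of spool from where it was at the start of the episode below 0.02 m), for 0.2 s.
2. the tall spool stands upright on the soldering board, let go (x of spool in the frame of board between -0.07 and 0.07 m and y of spool in the frame of board between -0.085 and 0.085 m and z of spool in the frame of board between 0.024 and 0.036 m and angle between spool's own z axis and vertical below 0.1 rad and contact force between the fingers and spool below 0.1 N and linear speed of spool below 0.03 m/s and angular speed of spool below 0.3 rad/s), for 0.2 s.
3. the tall spool lies on both rods of the cradle, let go (x of spool_mid in the frame of cradle between -0.025 and 0.025 m and y of spool_mid in the frame of cradle between -0.01 and 0.01 m and z of spool_mid in the frame of cradle between 0.062 and 0.078 m and angle between the z axis of spool and the x axis of cradle, either way round below 0.12 rad and contact force between the fingers and spool below 0.1 N), for 0.2 s.
At the end, for the whole second after the job is handed in: The tall spool rests on both cradle rods: axis within 0.12 rad of the cradle's x, middle within 25 mm along, 10 mm across and 8 mm in height of the bed point. The weight rests flat (0.12 rad) on the tray floor, within 45 mm of its centre in x and y. Both are let go and at rest (all of step 3 and x of weight in the frame of tray between -0.045 and 0.045 m and y of weight in the frame of tray between -0.045 and 0.045 m and z of weight in the frame of tray between 0 and 0.011 m and angle between weight's own z axis and vertical below 0.12 rad and contact force between the fingers and weight below 0.1 N and linear speed of each of spool, weight below 0.03 m/s and angular speed of each of spool, weight below 0.3 rad/s); the robot touches nothing.
It fails at once if another reel is moved by more than 30 mm (distance of any of reel_squat, reel_flat from where it was at the start of the episode above 0.03 m).
It fails at once if the dish, jar, bottle, brush or screwdriver is moved by more than 30 mm (distance of any of crucible, jar, bottle, brush, driver from where it was at the start of the episode above 0.03 m).
It fails at once if the jar or the bottle is knocked over (angle between any of jar, bottle's own z axis and vertical above 0.5 rad).
It fails at once if the tall spool is dropped: it falls free of the fingers faster than 0.7 m/s, as from over 25 mm (linear speed of spool above 0.7 m/s and contact force between the fingers and spool below 0.1 N).
It fails at once if the weight is dropped: it falls free of the fingers faster than 0.7 m/s, as from over 25 mm (linear speed of weight above 0.7 m/s and contact force between the fingers and weight below 0.1 N).
It also fails if it takes over 72 s, if anything falls off the work surface, if the arm or the gripper's body presses on something with over 40 N, if the wrist force passes 120 N, or if a joint passes its speed limit or range.

## Working session

There is one attempt and no reset: what is moved stays moved. The work goes in short steps, Python scripts to look and compute and a shell command to move; the robot and the scene stay as the last step left them, time stands still between calls to the robot, and variables do not carry over. Pictures are saved under pics/ and viewed, at most 10 in all, crops included, and the job is handed in when it is done.

```bash
ls; mkdir -p pics; python3 - <<'E'
from station import monitor, eyes, job, manip
import cv2,numpy as np
print(manip.nose_length); s=monitor.sense(); print(s)
for n in("scene","top"):
    d=eyes.snapshot(n); cv2.imwrite(f"pics/{n}0.png",d["pixels"][:,:,::-1]); np.savez(f"{n}0.npz",**d)
    print(d["intrinsics"],d["eye"],d["attitude"])
E
```

```text
pics
0.014
{'t': 0.0, 'q': array([ 1.06947099e+00,  5.28474383e-01,  1.43392495e+00,  1.43838296e-05,
        1.18138792e+00, -1.78488361e-01]), 'qd': array([-0.00052936,  0.00016668, -0.00135771,  0.00066238,  0.00028081,
       -0.00166837]), 'tau': array([-2.79365968e-04, -4.42348802e+01, -1.78026026e+01, -2.19337066e-04,
        8.40257853e-03,  1.44293938e-05]), 'tcp_pos': array([0.19790884, 0.59210607, 0.24432133]), 'tool_rot': array([ 1.60721024e-01,  9.86999265e-01, -1.03230003e-03, -3.72108481e-04]), 'force': array([ 0.13074724, -0.23279267,  0.39320009]), 'ft_torque': array([-0.05394389,  0.02631261, -0.01580298]), 'gripper_force': 0.0, 'finger_gap': 0.9990171070149744}
[[369.5539138    0.         324.01160873]
 [  0.         369.5539138  203.82427262]
 [  0.           0.           1.        ]] [0.92007817 0.18543008 0.78197514] [ 0.48235366  0.82540947 -0.25137139 -0.15115082]
[[438.04324117   0.         316.4809217 ]
 [  0.         438.04324117 198.54687023]
 [  0.           0.           1.        ]] [ 0.30749784 -0.05190144  1.10219155] [ 0.72495775 -0.68110333  0.06890395 -0.0760707 ]
```

View pics/top0.png

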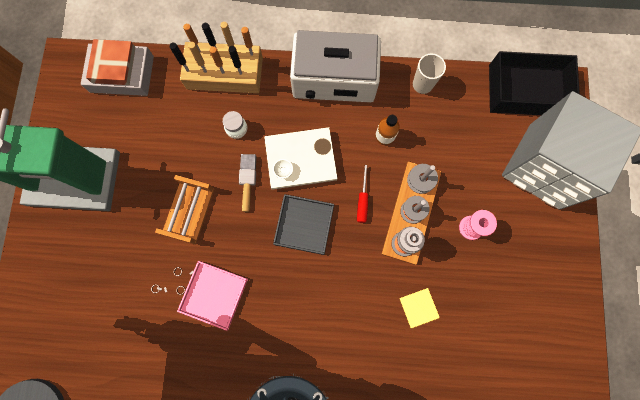

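View pics/scene0.png

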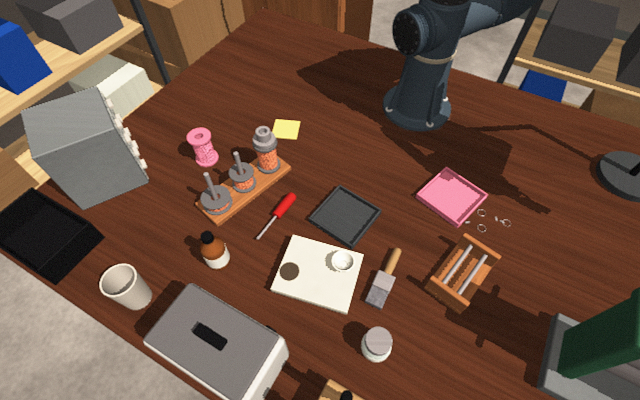

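The top view shows the weight on the tall spool at about (411,240) and the stand running (425,170)–(405,255). The steel tray is at (305,224), the board at (300,158) with the dish at (285,170), and the cradle at (186,210). The bottle is at (388,130), the screwdriver at (364,195) and the pink look-alikes at (478,224) and (213,295). The scene view agrees: the weighted spool is at (265,140) and the cradle at (465,272).

```bash
cat > h.py <<'E'
import numpy as np,cv2
from scipy.spatial.transform import Rotation as R
def cloud(d):
    K=d["intrinsics"];Z=d["depth"];v,u=np.mgrid[:400,:640]
    P=np.stack([(u-K[0,2])/K[0,0]*Z,(v-K[1,2])/K[1,1]*Z,Z],-1)
    W=P@R.from_quat(d["attitude"]).as_matrix().T+d["eye"]; W[Z==0]=np.nan; return W
def ray(d,u,v,z):
    K=d["intrinsics"];r=R.from_quat(d["attitude"]).apply([(u-K[0,2])/K[0,0],(v-K[1,2])/K[1,1],1.])
    return d["eye"]+r*(z-d["eye"][2])/r[2]
def sel(W,box,zlo,zhi,m=None):
    u0,v0,u1,v1=box;A=W[v0:v1,u0:u1].reshape(-1,3)
    k=(A[:,2]>zlo)&(A[:,2]<zhi)
    if m is not None:k&=m[v0:v1,u0:u1].ravel()
    return A[k]
def rect(A):
    (c,s,a)=cv2.minAreaRect((A[:,:2]*1000).astype(np.float32)); return np.round(c,1),np.round(s,1),round(a,1),len(A),round(float(np.median(A[:,2])*1000),1)
E
python3 - <<'E'
from h import *
T=dict(np.load("top0.npz"));S=dict(np.load("scene0.npz"))
W=cloud(T);V=cloud(S)
B={"top":{"bench":(330,270,370,300),"tray":(265,185,345,265),"board":(255,120,345,195),"crad":(150,170,220,250),"stand":(378,155,445,268),"jar":(220,105,250,140),"bottle":(372,110,405,150)},
"scene":{"bench":(300,60,340,100),"tray":(300,175,390,255),"board":(265,230,370,315),"crad":(420,230,505,315),"stand":(190,120,295,228),"jar":(355,320,400,365),"bottle":(195,228,235,272)}}
for n,X in(("top",W),("scene",V)):
    b=B[n];f=lambda k,lo,hi:print(n,k,lo,rect(sel(X,b[k],lo,hi)))
    A=sel(X,b["bench"],-.05,.05);print("bench z",np.median(A[:,2]),A[:,2].std())
    f("tray",.014,.023);f("board",.025,.035);f("board",.045,.06);f("crad",.05,.06);f("crad",.037,.048)
    f("stand",.014,.022);f("stand",.145,.162);f("stand",.12,.14);f("stand",.116,.13);f("stand",.025,.145);f("jar",.05,.07);f("bottle",.1,.13)
    for lo,hi in((.04,.055),(.06,.075),(.1,.112)): f("stand",lo,hi)
    A=sel(X,b["stand"],.14,.16); print("wt neck",A[:,2].max())
E
```

```text
bench z 0.0008688430822094695 0.0020050485873239587
top tray 0.014 (array([484.8,   8.1]), array([161. , 160.5]), 82.3, 419, 18.3)
top board 0.025 (array([636. ,  14.4]), array([141.6, 170.1]), 12.1, 3147, 30.9)
top board 0.045 (array([597.3,  54.8]), array([50. , 47.8]), 6.2, 164, 50.9)
top crad 0.05 (array([482.7, 290.7]), array([ 91.1, 150.3]), 78.0, 366, 55.3)
top crad 0.037 (array([479.6, 286.7]), array([ 86.4, 147.5]), 79.9, 458, 43.3)
top stand 0.014 (array([ 514.8, -274.8]), array([ 90.5, 250. ]), 76.3, 1372, 18.8)
top stand 0.145 (array([ 432.7, -254.9]), array([33., 33.]), 4.3, 115, 147.0)
top stand 0.12 (array([ 505.7, -262.3]), array([ 54.4, 201.9]), 83.8, 368, 124.0)
top stand 0.116 (array([ 499.7, -280.5]), array([ 54.6, 198.4]), 68.7, 301, 122.7)
top stand 0.025 (array([ 518.5, -272.6]), array([ 76.6, 236.7]), 76.4, 1827, 67.7)
top jar 0.05 (array([712. , 190.5]), array([51.1, 49.6]), 30.5, 329, 60.4)
top bottle 0.1 (array([ 713.9, -201.1]), array([22.3, 23.6]), 88.3, 100, 120.4)
top stand 0.04 (array([ 519.7, -280.6]), array([ 69.8, 229. ]), 79.7, 564, 48.9)
top stand
[... 792 characters left out ...]
86, 147.2)
scene stand 0.12 (array([ 499.3, -276.8]), array([ 51.5, 200.9]), 69.2, 318, 125.2)
scene stand 0.116 (array([ 499.4, -276.8]), array([ 51.5, 201. ]), 69.2, 240, 122.9)
scene stand 0.025 (array([ 495.2, -286.2]), array([280.2, 222.6]), 46.0, 2905, 67.5)
scene jar 0.05 (array([710.5, 192.6]), array([49.6, 50.4]), 89.1, 622, 61.0)
scene bottle 0.1 (array([ 713.1, -199.8]), array([23.1, 23.3]), 82.6, 149, 120.0)
scene stand 0.04 (array([ 508.8, -338.4]), array([190.5, 222.7]), 79.7, 727, 48.9)
scene stand 0.06 (array([ 522.6, -314.7]), array([161.8, 216.9]), 15.6, 521, 68.7)
scene stand 0.1 (array([ 499.1, -274.5]), array([ 50.7, 201.3]), 67.3, 139, 107.7)
wt neck 0.15044901818458423
```

```bash
cat >> h.py <<'E'
def go(s,p,heading=-12.,tilt=0.):
    """fractions (of 0.8 m / 0.12 rad) in present tool axes to reach TCP p with tool tilted `tilt` deg outward from down"""
    Rn=R.from_quat(s["tool_rot"]);h=np.radians(heading)
    Rt=R.from_euler('z',h)*R.from_matrix(np.diag([-1.,1,-1]))*R.from_euler('y',-np.radians(tilt))
    print("t",round(s["t"],2),"tcp",np.round(s["tcp_pos"],4),"gap",round(s["finger_gap"],3),"F",np.round(s["force"],1),"grip",round(s["gripper_force"],1))
    d=np.array(p)-s["tcp_pos"]
    print("shift frac",np.round(Rn.inv().apply(d)/.8,4),"rows>=",np.linalg.norm(d)/.05,"turn frac",np.round((Rn.inv()*Rt).as_rotvec()/.12,3))
E
python3 - <<'E'
from h import *
from station import monitor
for n,uv in(("top",(322,147)),("scene",(290,271))):
    d=dict(np.load(n+"0.npz"));print(cloud(d)[uv[1],uv[0]],cloud(d)[uv[1]-14,uv[0]-10],ray(d,*uv,.03))
go(monitor.sense(),[.45,.1,.245])
E
python3 -m pendant '[[[-0.0363,-0.0447,0,0,0,-0.945,1],[-0.0363,-0.0447,0,0,0,0,1],[-0.0363,-0.0447,0,0,0,0,1],[-0.0363,-0.0447,0,0,0,0,1],[-0.0363,-0.0447,0,0,0,0,1],[-0.0363,-0.0447,0,0,0,0,1],[-0.0363,-0.0447,0,0,0,0,1],[-0.0363,-0.0447,0,0,0,0,1],[-0.0363,-0.0447,0,0,0,0,1],[-0.0363,-0.0447,0,0,0,0,1],[-0.0363,-0.0447,0,0,0,0,1],[-0.0363,-0.0447,0,0,0,0,1],[0,0,0,0,0,0,1]]]'
python3 -c "
from h import *
from station import monitor
go(monitor.sense(),[.4315,-.2535,.2])"
```

```text
[ 0.66485588 -0.03959685  0.03339719] [ 0.70064853 -0.01167841  0.034153  ] [ 0.66599175 -0.03955774  0.03      ]
[ 0.66464825 -0.036968    0.0300315 ] [ 0.63660346 -0.08442594  0.00107836] [ 0.66463755 -0.03697732  0.03      ]
t 0.1 tcp [0.1979 0.5922 0.2444] gap 0.998 F [-0.5 -0.1  0.1] grip 0.0
shift frac [-0.494  -0.4835  0.    ] rows>= 11.059350460264818 turn frac [-0.016 -0.004 -0.944]
t: 1.4
tcp_pos: [0.4487, 0.0939, 0.2455]
tool_rot: [0.108, 0.994, -0.001, 0.002]
force: [0.0, -0.1, 0.1]
finger_gap: 1.001
gripper_force: 0.0
t 1.4 tcp [0.4487 0.0939 0.2455] gap 1.001 F [ 0.  -0.1  0.1] grip 0.0
shift frac [-0.072  -0.4287  0.0575] rows>= 7.015396764566197 turn frac [-0.007  0.031 -0.057]
```

```bash
python3 -m pendant '[[[-0.009,-0.0536,0.0072,0,0,0,1],[-0.009,-0.0536,0.0072,0,0,0,1],[-0.009,-0.0536,0.0072,0,0,0,1],[-0.009,-0.0536,0.0072,0,0,0,1],[-0.009,-0.0536,0.0072,0,0,0,1],[-0.009,-0.0536,0.0072,0,0,0,1],[-0.009,-0.0536,0.0072,0,0,0,1],[-0.009,-0.0536,0.0072,0,0,0,1],[0,0,0,0,0,0,1],[0,0,0,0,0,0,1]]]'
python3 - <<'E'
from h import *
from station import monitor,eyes
go(monitor.sense(),[.4315,-.2535,.138])
d=eyes.snapshot("scene");cv2.imwrite("pics/s1.png",cv2.resize(d["pixels"][60:240,150:370,::-1],None,fx=3,fy=3))
E
```

```text
t: 2.4
tcp_pos: [0.4297, -0.2489, 0.1987]
tool_rot: [0.105, 0.994, 0.001, -0.001]
force: [0.7, 0.3, 0.1]
finger_gap: 0.998
gripper_force: 0.0
t 2.4 tcp [ 0.4297 -0.2489  0.1987] gap 0.998 F [0.7 0.3 0.1] grip 0.0
shift frac [-0.0035 -0.0053  0.0758] rows>= 1.2171576320546746 turn frac [ 0.012 -0.013 -0.015]
```

View pics/s1.png

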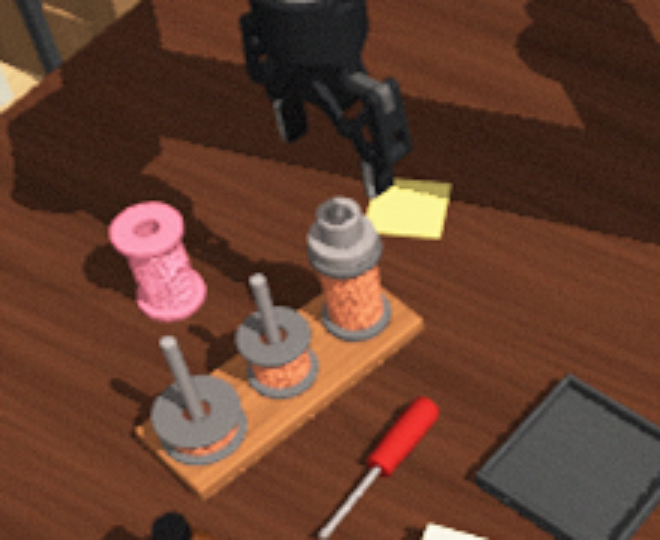

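The crop shows the weight's neck at about (340,220), standing clear on the spool, with the open fingers above and behind it at (290,120) and (380,170). I'll go down and grip.

```bash
python3 -m pendant '[[[-0.0035,-0.0055,0.02,0,0,0,1],[0,0,0.02,0,0,0,1],[0,0,0.02,0,0,0,1],[0,0,0.015,0,0,0,1],[0,0,0,0,0,0,1],[0,0,0,0,0,0,0.2],[0,0,0,0,0,0,0.2],[0,0,0,0,0,0,0.2],[0,0,0,0,0,0,0.2],[0,0,0,0,0,0,0.2],[0,0,0,0,0,0,0.2],[0,0,0,0,0,0,0.2],[0,0,0,0,0,0,0.2]]]' 50
python3 - <<'E'
from h import *
from station import monitor,eyes
s=monitor.sense();go(s,[.4315,-.2535,.24])
E
```

```text
t: 3.75
tcp_pos: [0.4323, -0.2548, 0.1402]
tool_rot: [0.104, 0.995, -0.001, 0.001]
force: [-1.6, -1.1, 6.3]
finger_gap: 0.405
gripper_force: 49.5
t 3.75 tcp [ 0.4323 -0.2548  0.1402] gap 0.405 F [-1.6 -1.1  6.3] grip 49.5
shift frac [ 0.0011  0.0012 -0.1247] rows>= 1.9957643299922294 turn frac [-0.012  0.013  0.002]
```

```bash
python3 -m pendant '[[[0,0,-0.015,0,0,0,0.2],[0,0,-0.025,0,0,0,0.2],[0,0,-0.03,0,0,0,0.2],[0,0,-0.03,0,0,0,0.2],[0,0,-0.02,0,0,0,0.2],[0.0035,0.04,0,0,0,0,0.2],[0.0035,0.045,0,0,0,0,0.2],[0.0035,0.045,0,0,0,0,0.2],[0.0035,0.045,0,0,0,0,0.2],[0.0035,0.045,0,0,0,0,0.2],[0.0035,0.045,0,0,0,0,0.2],[0.0035,0.05,0,0,0,0,0.2],[0,0,0,0,0,0,0.2],[0,0,0,0,0,0,0.2]]]'
python3 - <<'E'
from h import *
from station import monitor,eyes
s=monitor.sense();go(s,[.466,-.004,.039])
d=eyes.snapshot("scene");cv2.imwrite("pics/s2.png",cv2.resize(d["pixels"][30:260,180:420,::-1],None,fx=2.4,fy=2.4))
E
```

```text
t: 5.15
tcp_pos: [0.4646, -0.0024, 0.2353]
tool_rot: [0.103, 0.995, -0.0, -0.0]
force: [-0.9, -0.1, -3.3]
finger_gap: 0.408
gripper_force: 51.0
t 5.15 tcp [ 0.4646 -0.0024  0.2353] gap 0.408 F [-0.9 -0.1 -3.3] grip 51.0
shift frac [-0.0023 -0.0015  0.2454] rows>= 3.9260460567138966 turn frac [-0.002 -0.006  0.023]
```

View pics/s2.png

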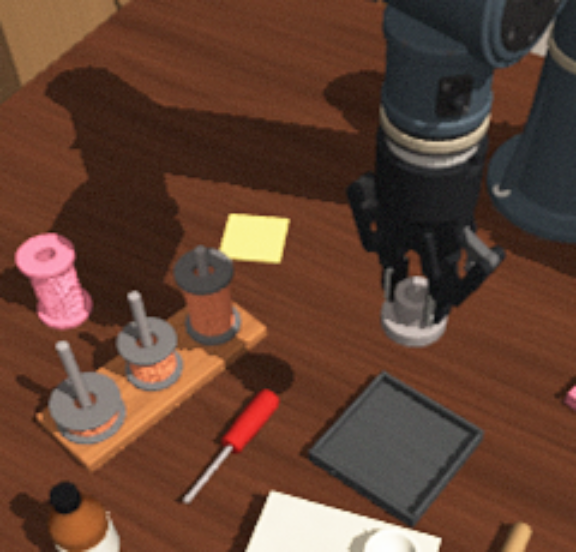

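The weight hangs level in the fingers at (415,315), and the spool is still on its spindle at (207,290). I'll lower it into the tray.

```bash
python3 -m pendant '[[[-0.002,-0.0015,0.04,0,0,0,0.2],[0,0,0.05,0,0,0,0.2],[0,0,0.05,0,0,0,0.2],[0,0,0.05,0,0,0,0.2],[0,0,0.03,0,0,0,0.2],[0,0,0.017,0,0,0,0.2],[0,0,0.005,0,0,0,0.2],[0,0,0.0025,0,0,0,0.2],[0,0,0,0,0,0,0.2],[0,0,0,0,0,0,0.2]]]'

```

```text
t: 6.2
tcp_pos: [0.4672, -0.0054, 0.0405]
tool_rot: [0.105, 0.995, -0.0, 0.001]
force: [-0.2, -0.3, -3.0]
finger_gap: 0.401
gripper_force: 51.0
```

```bash
python3 -m pendant '[[[0,0,0.003,0,0,0,0.2],[0,0,0.0015,0,0,0,0.2],[0,0,0,0,0,0,0.2],[0,0,0,0,0,0,0.2]]]'

```

```text
t: 6.6
tcp_pos: [0.4671, -0.0051, 0.0372]
tool_rot: [0.104, 0.995, -0.0, 0.001]
force: [-1.8, -0.7, 6.3]
finger_gap: 0.406
gripper_force: 51.8
```

```bash
python3 -m pendant '[[[0,0,0,0,0,0,0.8],[0,0,0,0,0,0,0.8],[0,0,0,0,0,0,0.8],[0,0,0,0,0,0,0.8],[0,0,-0.02,0,0,0,1],[0,0,-0.05,0,0,0,1],[0,0,-0.06,0,0,0,1],[0,0,-0.06,0,0,0,1],[0,0,-0.06,0,0,0,1],[-0.0031,-0.0448,0,0,0,0,1],[-0.0031,-0.0448,0,0,0,0,1],[-0.0031,-0.0448,0,0,0,0,1],[-0.0031,-0.0448,0,0,0,0,1],[-0.0031,-0.0448,0,0,0,0,1],[-0.0031,-0.0448,0,0,0,0,1],[-0.0031,-0.0448,0,0,0,0,1],[0,0,0,0,0,0,1],[0,0,0,0,0,0,1]]]'
python3 - <<'E'
from h import *
from station import monitor,eyes
s=monitor.sense();go(s,[.432,-.2545,.099])
T=eyes.snapshot("top");S=eyes.snapshot("scene")
for d,b in((T,(265,185,345,265)),(S,(300,175,390,255))):
    A=sel(cloud(d),b,.03,.06);print("weight",rect(A))
A=sel(cloud(S),(190,110,295,228),.1,.112);print(rect(A[np.linalg.norm(A[:,:2]-[.43,-.25],axis=1)<.045]))
A=sel(cloud(S),(190,110,295,228),.129,.14);print(rect(A[np.linalg.norm(A[:,:2]-[.43,-.25],axis=1)<.025]))
E
```

```text
t: 8.4
tcp_pos: [0.4308, -0.2541, 0.2356]
tool_rot: [0.106, 0.994, 0.001, -0.0]
force: [-0.3, 1.4, -0.3]
finger_gap: 1.0
gripper_force: 0.0
t 8.4 tcp [ 0.4308 -0.2541  0.2356] gap 1.0 F [-0.3  1.4 -0.3] grip 0.0
shift frac [-0.0018 -0.0003  0.1708] rows>= 2.7324057892888676 turn frac [ 0.009 -0.009 -0.017]
weight (array([514.,  22.]), array([142.1,  48.9]), 37.1, 155, 43.0)
weight (array([540.7, -11. ]), array([146.8, 140.2]), 37.6, 709, 32.2)
(array([ 429.6, -252.4]), array([61.7, 60.1]), 22.3, 339, 108.9)
(array([ 428.8, -252. ]), array([11.2, 12.1]), 89.3, 23, 134.9)
```

```bash
python3 -m pendant '[[[-0.0005,0,0.03,0,0,0,1],[0,0,0.04,0,0,0,1],[0,0,0.045,0,0,0,1],[0,0,0.035,0,0,0,1],[0,0,0.02,0,0,0,1],[0,0,0,0,0,0,1],[0,0,0,0,0,0,0.5],[0,0,0,0,0,0,0.5],[0,0,0,0,0,0,0.5],[0,0,0,0,0,0,0.5],[0,0,0,0,0,0,0.5],[0,0,0,0,0,0,0.5]]]' 80

```

```text
t: 9.7
tcp_pos: [0.4325, -0.2543, 0.1021]
tool_rot: [0.104, 0.995, -0.001, 0.001]
force: [-0.9, 0.5, 5.1]
finger_gap: 0.686
gripper_force: 84.2
```

```bash
python3 -m pendant '[[[0,0,-0.01,0,0,0,0.5],[0,0,-0.015,0,0,0,0.5],[0,0,-0.025,0,0,0,0.5],[0,0,-0.03,0,0,0,0.5],[0,0,-0.03,0,0,0,0.5],[0,0,-0.03,0,0,0,0.5],[0,0,-0.03,0,0,0,0.5],[0,0,-0.015,0,0,0,0.5],[0,0,0,0,0,0,0.5],[0,0,0,0,0,0,0.5]]]'
python3 - <<'E'
from h import *
from station import monitor,eyes
s=monitor.sense();go(s,[.644,-.029,.245])
d=eyes.snapshot("scene");cv2.imwrite("pics/s3.png",cv2.resize(d["pixels"][30:260,180:420,::-1],None,fx=2.4,fy=2.4))
E
```

```text
t: 10.7
tcp_pos: [0.4312, -0.2534, 0.2481]
tool_rot: [0.104, 0.995, 0.0, -0.0]
force: [0.9, -0.5, -5.7]
finger_gap: 0.685
gripper_force: 87.3
t 10.7 tcp [ 0.4312 -0.2534  0.2481] gap 0.685 F [ 0.9 -0.5 -5.7] grip 87.3
shift frac [-0.202   0.3297  0.0039] rows>= 6.1867791917124055 turn frac [ 0.002 -0.003  0.001]
```

View pics/s3.png

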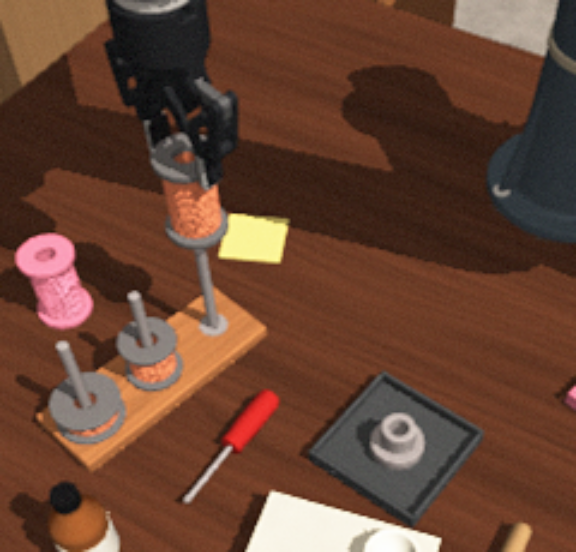

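The spool hangs upright in the fingers at (195,195), above its spindle tip at (203,250). The weight sits flat in the tray at (398,440). Next I'll carry the spool to the board.

```bash
python3 -m pendant '[[[-0.0124,0.0206,0,0,0,0,0.5],[-0.0224,0.0366,0,0,0,0,0.5],[-0.0224,0.0366,0,0,0,0,0.5],[-0.0224,0.0366,0,0,0,0,0.5],[-0.0224,0.0366,0,0,0,0,0.5],[-0.0224,0.0366,0,0,0,0,0.5],[-0.0224,0.0366,0,0,0,0,0.5],[-0.0224,0.0366,0,0,0,0,0.5],[-0.0224,0.0366,0,0,0,0,0.5],[-0.010,0.016,0,0,0,0,0.5],[0,0,0.04,0,0,0,0.5],[0,0,0.04,0,0,0,0.5],[0,0,0.04,0,0,0,0.5],[0,0,0.03,0,0,0,0.5],[0,0,0.01,0,0,0,0.5],[0,0,0,0,0,0,0.5],[0,0,0,0,0,0,0.5]]]'
python3 - <<'E'
from h import *
from station import monitor,eyes
s=monitor.sense();go(s,[.644,-.029,.1145])
E
```

```text
t: 12.45
tcp_pos: [0.645, -0.0302, 0.1207]
tool_rot: [0.105, 0.995, -0.0, 0.001]
force: [0.4, 0.2, -6.0]
finger_gap: 0.684
gripper_force: 87.9
t 12.45 tcp [ 0.645  -0.0302  0.1207] gap 0.684 F [ 0.4  0.2 -6. ] grip 87.9
shift frac [0.0015 0.0012 0.0078] rows>= 0.1277662563775831 turn frac [-0.001  0.012 -0.002]
```

```bash
python3 -m pendant '[[[0,0.001,0.004,0,0,0,0.5],[0,0,0.0025,0,0,0,0.5],[0,0,0.001,0,0,0,0.5],[0,0,0,0,0,0,0.5],[0,0,0,0,0,0,0.5]]]'

```

```text
t: 12.95
tcp_pos: [0.6445, -0.029, 0.1144]
tool_rot: [0.104, 0.995, -0.0, 0.0]
force: [-0.2, -0.7, -4.8]
finger_gap: 0.685
gripper_force: 87.9
```

```bash
python3 -m pendant '[[[0,0,0.0015,0,0,0,0.5],[0,0,0,0,0,0,0.5],[0,0,0,0,0,0,0.5]]]'

```

```text
t: 13.25
tcp_pos: [0.6449, -0.0292, 0.1143]
tool_rot: [0.104, 0.995, -0.0, 0.001]
force: [-2.7, 0.0, 5.9]
finger_gap: 0.684
gripper_force: 88.9
```

```bash
python3 -m pendant '[[[0,0,0,0,0,0,1],[0,0,0,0,0,0,1],[0,0,0,0,0,0,1],[0,0,0,0,0,0,1],[0,0,0,0,0,0,1],[0,0,-0.02,0,0,0,1],[0,0,-0.05,0,0,0,1],[0,0,-0.05,0,0,0,1],[0,0,-0.03,0,0,0,1],[0.0368,0,0,0,0,0,1],[0.0368,0,0,0,0,0,1],[0.0368,0,0,0,0,0,1],[0.0368,0,0,0,0,0,1],[0,0,0,0,0,0,1]]]'
python3 -m pendant '[[[0,0,0,0,-0.5,0,1],[0,0,0,0,-0.995,0,1],[0,0,0,0,-0.995,0,1],[0,0,0,0,-0.995,0,1],[0,0,0,0,-0.995,0,1],[0,0,0,0,-0.995,0,1],[0,0,0,0,-0.995,0,1],[0,0,0,0,-0.995,0,1],[0,0,0,0,-0.995,0,1],[0,0,0,0,-0.995,0,1],[0,0,0,0,0,0,1],[0,0,0,0,0,0,1]]]'
python3 - <<'E'
from h import *
from station import monitor,eyes
s=monitor.sense();print(np.round(s["q"],2))
for n in("scene","top"):
    d=eyes.snapshot(n);W=cloud(d)
    A=W.reshape(-1,3);A=A[(np.linalg.norm(A[:,:2]-[.645,-.029],axis=1)<.06)&(A[:,2]>.108)&(A[:,2]<.13)];print("spool top",rect(A))
    cv2.imwrite(f"pics/{n}4.png",d["pixels"][:,:,::-1])
go(s,[.53,-.0045,.13],-12,65)
E
```

```text
t: 14.65
tcp_pos: [0.5245, -0.0031, 0.2325]
tool_rot: [0.104, 0.995, 0.0, -0.003]
force: [-0.3, -0.4, 0.2]
finger_gap: 1.004
gripper_force: 0.0
t: 15.85
tcp_pos: [0.5557, 0.0047, 0.3271]
tool_rot: [0.093, 0.904, -0.037, 0.416]
force: [-0.5, -1.0, -1.0]
finger_gap: 1.0
gripper_force: 0.0
[-0.19  0.18  2.1   1.03  0.   -2.58]
spool top (array([642.5, -28. ]), array([60.8, 60. ]), 71.0, 620, 120.8)
spool top (array([644.2, -29.4]), array([61.1, 59.1]), 3.3, 459, 120.7)
t 15.85 tcp [0.5557 0.0047 0.3271] gap 1.0 F [-0.5 -1.  -1. ] grip 0.0
shift frac [ 0.2058 -0.0203  0.1381] rows>= 3.9790165250274634 turn frac [ 0.109 -2.27  -0.034]
```

View pics/scene4.png

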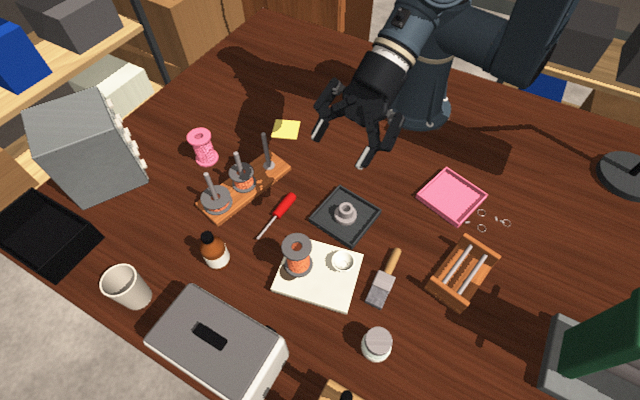

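The scene shows the spool upright on the board at (297,258), let go, with its top centre at about (0.6435,-0.029). The wrist has straightened to joint 5 = 0, which blocks an outward approach. I'll approach sideways from the +y side instead, pointing −y, so first I turn back to tool-down.

```bash
python3 -m pendant '[[[0,0,0,0,0.5,0,1],[0,0,0,0,0.8,0,1],[0,0,0,0,0.9,0,1],[0,0,0,0,0.9,0,1],[0,0,0,0,0.9,0,1],[0,0,0,0,0.9,0,1],[0,0,0,0,0.9,0,1],[0,0,0,0,0.9,0,1],[0,0,0,0,0,0,1],[0,0,0,0,0,0,1]]]'
python3 - <<'E'
from h import *
from station import monitor,eyes
s=monitor.sense();print(np.round(s["q"],2))
go(s,[.56,.12,.28],-90,0)
E
```

```text
t: 16.95
tcp_pos: [0.5619, 0.0203, 0.3277]
tool_rot: [0.08, 0.989, 0.015, 0.12]
force: [-0.5, 0.0, 0.4]
finger_gap: 1.003
gripper_force: 0.0
[-0.19  0.26  1.65  0.07  0.99 -1.63]
t 16.95 tcp [0.5619 0.0203 0.3277] gap 1.003 F [-0.5  0.   0.4] grip 0.0
shift frac [0.0365 0.1196 0.0586] rows>= 2.2099208994048993 turn frac [ 1.731  1.346 11.68 ]
```

```bash
python3 -m pendant '[[[0,0,0,0.133,0.1035,0.8985,1],[0,0,0,0.133,0.1035,0.8985,1],[0,0,0,0.133,0.1035,0.8985,1],[0,0,0,0.133,0.1035,0.8985,1],[0,0,0,0.133,0.1035,0.8985,1],[0,0,0,0.133,0.1035,0.8985,1],[0,0,0,0.133,0.1035,0.8985,1],[0,0,0,0.133,0.1035,0.8985,1],[0,0,0,0.133,0.1035,0.8985,1],[0,0,0,0.133,0.1035,0.8985,1],[0,0,0,0.133,0.1035,0.8985,1],[0,0,0,0.133,0.1035,0.8985,1],[0,0,0,0.133,0.1035,0.8985,1],[0,0,0,0,0,0,1]]]'
python3 - <<'E'
from h import *
from station import monitor,eyes
s=monitor.sense();print(np.round(s["q"],2))
go(s,[.6435,.12,.28],-90,62)
E
```

```text
t: 18.35
tcp_pos: [0.5611, 0.0205, 0.3281]
tool_rot: [0.707, 0.707, 0.0, 0.0]
force: [0.8, 0.6, 0.2]
finger_gap: 0.999
gripper_force: 0.0
[-0.16  0.35  1.49  0.    1.3  -0.16]
t 18.35 tcp [0.5611 0.0205 0.3281] gap 0.999 F [0.8 0.6 0.2] grip 0.0
shift frac [0.1243 0.103  0.0602] rows>= 2.756877382489183 turn frac [ 3.00e-03 -9.02e+00  0.00e+00]
```

```bash
python3 -m pendant '[[[0.0311,0.0258,0.015,0,0,0,1],[0.0311,0.0258,0.015,0,0,0,1],[0.0311,0.0258,0.015,0,0,0,1],[0.0311,0.0258,0.015,0,0,0,1],[0,0,0,0,-0.6,0,1],[0,0,0,0,-0.9,0,1],[0,0,0,0,-0.9,0,1],[0,0,0,0,-0.9,0,1],[0,0,0,0,-0.9,0,1],[0,0,0,0,-0.9,0,1],[0,0,0,0,-0.9,0,1],[0,0,0,0,-0.9,0,1],[0,0,0,0,-0.9,0,1],[0,0,0,0,-0.9,0,1],[0,0,0,0,-0.32,0,1],[0,0,0,0,0,0,1],[0,0,0,0,0,0,1]]]'
python3 - <<'E'
from h import *
from station import monitor,eyes
s=monitor.sense();print(np.round(s["q"],2))
go(s,[.6435,.0936,.141],-90,62)
d=eyes.snapshot("scene");cv2.imwrite("pics/s5.png",d["pixels"][:,:,::-1])
E
```

```text
t: 20.05
tcp_pos: [0.6449, 0.1198, 0.2816]
tool_rot: [0.606, 0.606, -0.363, 0.364]
force: [-0.1, -0.3, 0.0]
finger_gap: 1.002
gripper_force: 0.0
[ 0.37  0.81  1.19 -0.97  1.67  0.55]
t 20.05 tcp [0.6449 0.1198 0.2816] gap 1.002 F [-0.1 -0.3  0. ] grip 0.0
shift frac [ 0.1397 -0.0019  0.1116] rows>= 2.861420037151153 turn frac [ 0.011 -0.01  -0.005]
```

View pics/s5.png

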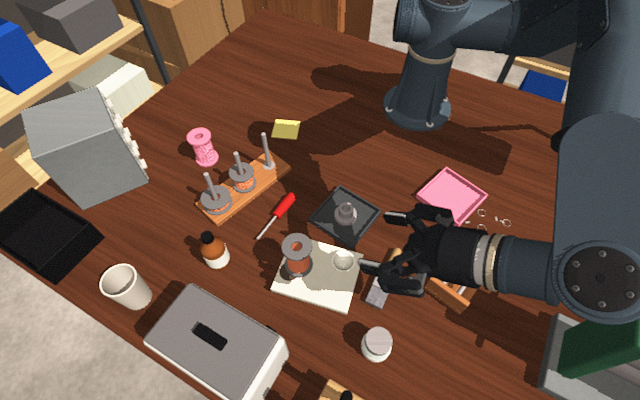

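The arm points −y with the tool tilted, and its fingers at (410,218) and (385,275) straddle the line to the upright spool at (297,258). The dish at (343,258) is below them.

```bash
python3 -m pendant '[[[0.0349,-0.0005,0.0279,0,0,0,1],[0.0349,-0.0005,0.0279,0,0,0,1],[0.0349,-0.0005,0.0279,0,0,0,1],[0.0349,-0.0005,0.0279,0,0,0,1],[0,0,0.03,0,0,0,1],[0,0,0.03,0,0,0,1],[0,0,0.02,0,0,0,1],[0,0,0,0,0,0,1],[0,0,0,0,0,0,1]]]'
python3 - <<'E'
from h import *
from station import monitor,eyes
s=monitor.sense();print(np.round(s["q"],2))
go(s,[.6435,-.030,.075],-90,62)
d=eyes.snapshot("scene");cv2.imwrite("pics/s6.png",cv2.resize(d["pixels"][190:330,240:440,::-1],None,fx=3.5,fy=3.5))
E
```

```text
t: 21.0
tcp_pos: [0.6442, 0.0369, 0.1119]
tool_rot: [0.607, 0.605, -0.363, 0.365]
force: [-0.2, 0.2, 0.1]
finger_gap: 0.996
gripper_force: 0.0
[ 0.26  0.99  1.34 -1.04  1.41  0.79]
t 21.0 tcp [0.6442 0.0369 0.1119] gap 0.996 F [-0.2  0.2  0.1] grip 0.0
shift frac [ 0.0014 -0.0009  0.0955] rows>= 1.5278672367966621 turn frac [ 0.01  -0.005 -0.027]
```

View pics/s6.png

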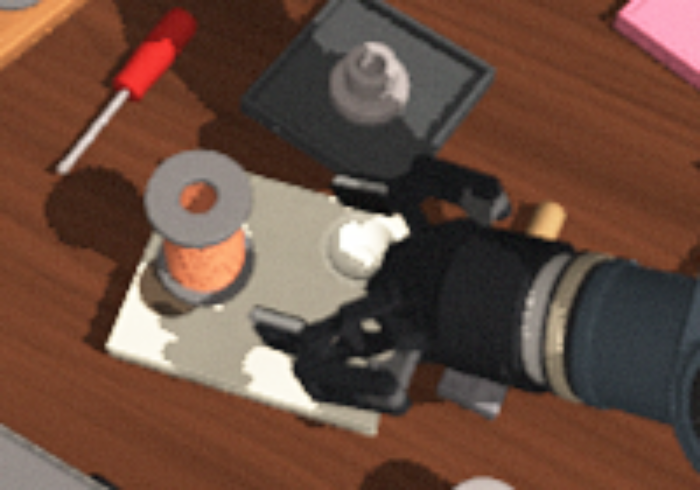

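The fingers at (360,190) and (280,330) straddle the spool at (200,230) and clear the dish at (360,245).

```bash
python3 -m pendant '[[[0.0014,-0.0009,0.025,0,0,0,1],[0,0,0.025,0,0,0,1],[0,0,0.025,0,0,0,1],[0,0,0.0185,0,0,0,1],[0,0,0,0,0,0,1],[0,0,0,0,0,0,1]]]'
python3 - <<'E'
from h import *
from station import monitor,eyes
go(monitor.sense(),[.6435,-.030,.075],-90,62)
E
python3 -m pendant '[[[0,0,0,0,0,0,0.3],[0,0,0,0,0,0,0.3],[0,0,0,0,0,0,0.3],[0,0,0,0,0,0,0.3],[0,0,0,0,0,0,0.3],[0,0,0,0,0,0,0.3],[0,0,0,0,0,0,0.3]]]' 90
python3 - <<'E'
from h import *
from station import monitor,eyes
go(monitor.sense(),[.6435,-.030,.075],-90,62)
E
```

```text
t: 21.65
tcp_pos: [0.6427, -0.0292, 0.0743]
tool_rot: [0.606, 0.606, -0.364, 0.364]
force: [0.9, 0.6, 0.2]
finger_gap: 0.997
gripper_force: 0.0
t 21.65 tcp [ 0.6427 -0.0292  0.0743] gap 0.997 F [0.9 0.6 0.2] grip 0.0
shift frac [-0.0012  0.001   0.0004] rows>= 0.02600815400300689 turn frac [-0.003  0.003 -0.009]
t: 22.35
tcp_pos: [0.6438, -0.0275, 0.0756]
tool_rot: [0.606, 0.606, -0.363, 0.366]
force: [1.4, 5.5, 5.3]
finger_gap: 0.536
gripper_force: 91.7
t 22.35 tcp [ 0.6438 -0.0275  0.0756] gap 0.536 F [1.4 5.5 5.3] grip 91.7
shift frac [-0.0008 -0.0003  0.0032] rows>= 0.052217954043615816 turn frac [ 0.029  0.002 -0.019]
```

```bash
python3 -m pendant '[[[-0.015,0,-0.008,0,0,0,0.3],[-0.03,0,-0.016,0,0,0,0.3],[-0.0442,0,-0.0235,0,0,0,0.3],[-0.0442,0,-0.0235,0,0,0,0.3],[-0.0442,0,-0.0235,0,0,0,0.3],[-0.0442,0,-0.0235,0,0,0,0.3],[0,0,0,0,0,0,0.3],[0,0,0,0,0,0,0.3]]]'
python3 - <<'E'
from h import *
from station import monitor,eyes
s=monitor.sense();print(np.round(s["q"],2));go(s,[.5,.2,.3],-90,-28)
go(s,[.5,.2,.3],-12,-28)
E
```

```text
t: 23.15
tcp_pos: [0.6416, -0.0283, 0.2747]
tool_rot: [0.607, 0.606, -0.363, 0.363]
force: [0.4, -0.5, -5.2]
finger_gap: 0.536
gripper_force: 92.8
[ 0.17  0.74  1.38 -1.07  1.45  0.56]
t 23.15 tcp [ 0.6416 -0.0283  0.2747] gap 0.536 F [ 0.4 -0.5 -5.2] grip 92.8
shift frac [ 0.1068 -0.1772 -0.2664] rows>= 5.396824364536075 turn frac [ 4.0000e-03  1.3059e+01 -1.1000e-02]
t 23.15 tcp [ 0.6416 -0.0283  0.2747] gap 0.536 F [ 0.4 -0.5 -5.2] grip 92.8
shift frac [ 0.1068 -0.1772 -0.2664] rows>= 5.396824364536075 turn frac [ -3.604  10.817 -11.886]
```

```bash
python3 -m pendant '[[[0.0178,-0.0295,-0.0444,0,0,0,0.3],[0.0178,-0.0295,-0.0444,0,0,0,0.3],[0.0178,-0.0295,-0.0444,0,0,0,0.3],[0.0178,-0.0295,-0.0444,0,0,0,0.3],[0.0178,-0.0295,-0.0444,0,0,0,0.3],[0.0178,-0.0295,-0.0444,0,0,0,0.3],[0,0,0,0,0,0,0.3]]]'
python3 -m pendant '[[[0,0,0,-0.2,0.601,-0.66,0.3],[0,0,0,-0.2,0.601,-0.66,0.3],[0,0,0,-0.2,0.601,-0.66,0.3],[0,0,0,-0.2,0.601,-0.66,0.3],[0,0,0,-0.2,0.601,-0.66,0.3],[0,0,0,-0.2,0.601,-0.66,0.3],[0,0,0,-0.2,0.601,-0.66,0.3],[0,0,0,-0.2,0.601,-0.66,0.3],[0,0,0,-0.2,0.601,-0.66,0.3],[0,0,0,-0.2,0.601,-0.66,0.3],[0,0,0,-0.2,0.601,-0.66,0.3],[0,0,0,-0.2,0.601,-0.66,0.3],[0,0,0,-0.2,0.601,-0.66,0.3],[0,0,0,-0.2,0.601,-0.66,0.3],[0,0,0,-0.2,0.601,-0.66,0.3],[0,0,0,-0.2,0.601,-0.66,0.3],[0,0,0,-0.2,0.601,-0.66,0.3],[0,0,0,-0.2,0.601,-0.66,0.3],[0,0,0,0,0,0,0.3],[0,0,0,0,0,0,0.3]]]'
python3 - <<'E'
from h import *
from station import monitor,eyes
s=monitor.sense();print(np.round(s["q"],2));go(s,[.481,.2915,.2],-12,-28)
E
```

```text
t: 23.85
tcp_pos: [0.4975, 0.2042, 0.2968]
tool_rot: [0.604, 0.609, -0.364, 0.363]
force: [-0.4, -1.6, -5.4]
finger_gap: 0.535
gripper_force: 95.1
t: 25.85
tcp_pos: [0.5003, 0.1989, 0.2979]
tool_rot: [0.103, 0.965, 0.022, -0.242]
force: [0.9, 0.4, -5.1]
finger_gap: 0.533
gripper_force: 94.8
[ 0.1   0.55  1.33  0.14  1.73 -1.27]
t 25.85 tcp [0.5003 0.1989 0.2979] gap 0.533 F [ 0.9  0.4 -5.1] grip 94.8
shift frac [-0.015   0.1091  0.1297] rows>= 2.7222404012528068 turn frac [-0.05  -0.011 -0.043]
```

```bash
python3 -m pendant '[[[-0.005,0.0364,0.0432,-0.05,-0.011,-0.043,0.3],[-0.005,0.0364,0.0432,0,0,0,0.3],[-0.005,0.0364,0.0432,0,0,0,0.3],[0,0,0,0,0,0,0.3],[0,0,0,0,0,0,0.3]]]'
python3 - <<'E'
from h import *
from station import monitor,eyes
s=monitor.sense();go(s,[.481,.2915,.09],-12,-28)
for n in("scene","top"):
    d=eyes.snapshot(n);W=cloud(d);p=d["pixels"].astype(int)
    m=(p[...,0]>150)&(p[...,0]-p[...,2]>60)&(p[...,0]-p[...,1]>40)
    A=W[m];A=A[(np.linalg.norm(A-s["tcp_pos"],axis=1)<.07)]
    print(n,len(A));
    if len(A)>10:
        c=A.mean(0);print(c,np.linalg.svd(A-c,full_matrices=False)[2][0],rect(A))
    if n=="scene":cv2.imwrite("pics/s7.png",cv2.resize(d["pixels"][130:330,380:560,::-1],None,fx=3,fy=3))
    np.savez(n+"7.npz",**d)
E
```

```text
t: 26.35
tcp_pos: [0.4803, 0.2937, 0.2019]
tool_rot: [0.099, 0.965, 0.025, -0.24]
force: [0.6, -0.5, -5.4]
finger_gap: 0.537
gripper_force: 95.1
t 26.35 tcp [0.4803 0.2937 0.2019] gap 0.537 F [ 0.6 -0.5 -5.4] grip 95.1
shift frac [-0.0668 -0.0026  0.1229] rows>= 2.239231859384423 turn frac [-0.014  0.011  0.038]
scene 8
top 479
[0.47070317 0.29386962 0.22068872] [-0.9987408  -0.03633834 -0.03458819] (array([471.2, 295.7]), array([44.9, 69.1]), 73.4, 479, 221.4)
```

View pics/s7.png

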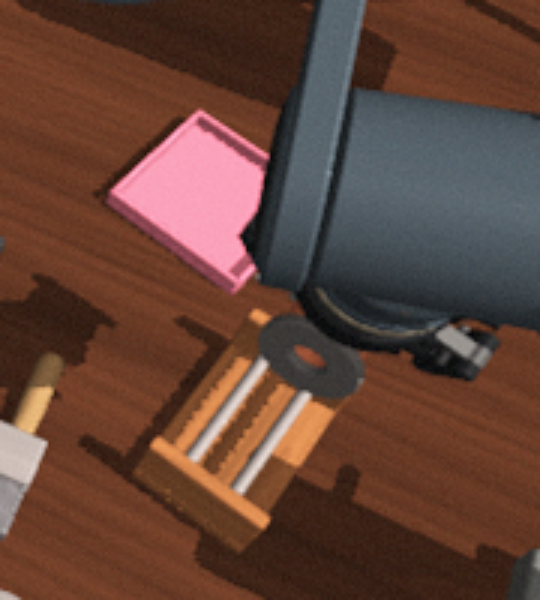

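The spool hangs on its side over the cradle, with its far flange at (310,355). I'll measure that flange's plane and centre to check alignment.

```bash
python3 - <<'E'
from h import *
d=dict(np.load("scene7.npz"));W=cloud(d);tcp=np.array([.4803,.2937,.2019]);h=np.array([.978,-.208,0])
A=W[np.isfinite(W).all(-1)];r=A-tcp
k=(abs(r@h-.045)<.010)&(np.linalg.norm(r-np.outer(r@h,h),axis=1)<.04);A=A[k]
for _ in range(3):
    c=A.mean(0);n=np.linalg.svd(A-c,full_matrices=False)[2][2];n*=np.sign(n@h);e=(A-c)@n;A=A[abs(e)<.003]
u=np.cross([0,0,1],n);u/=np.linalg.norm(u);v=np.cross(n,u)
q=np.c_[(A-c)@u,(A-c)@v];(cc,rr)=cv2.minEnclosingCircle((q*1000).astype(np.float32))
ctr=c+u*cc[0]/1000+v*cc[1]/1000
print(len(A),"normal",n,"yaw",np.degrees(np.arctan2(n[1],n[0])),"elev",np.degrees(np.arcsin(n[2])),"r",rr,"centre",ctr,"mid-tcp",ctr-.045*n-tcp)
E
```

```text
563 normal [ 0.97953141 -0.20127405  0.00263922] yaw -11.611513093968822 elev 0.151216093172906 r 31.883949279785156 centre [0.5219372  0.28706887 0.20062643] mid-tcp [-0.00244171  0.0024262  -0.00139233]
```

```bash
python3 -m pendant '[[[-0.018,-0.0009,0.0318,0,0,0,0.3],[-0.018,-0.0009,0.0318,0,0,0,0.3],[-0.018,-0.0009,0.0318,0,0,0,0.3],[-0.018,-0.0009,0.0318,0,0,0,0.3],[0,0,0,0,0,0,0.3],[0,0,0,0,0,0,0.3]]]'
python3 -c "
from h import *
from station import monitor
go(monitor.sense(),[.482,.2902,.0715],-12,-28)"
```

```text
t: 27.05
tcp_pos: [0.4857, 0.2897, 0.0872]
tool_rot: [0.1, 0.966, 0.027, -0.239]
force: [1.0, 0.2, -5.0]
finger_gap: 0.537
gripper_force: 95.2
t 27.05 tcp [0.4857 0.2897 0.0872] gap 0.537 F [ 1.   0.2 -5. ] grip 95.2
shift frac [-0.005  -0.0005  0.0195] rows>= 0.3220040902929808 turn frac [0.027 0.031 0.024]
```

```bash
python3 -m pendant '[[[-0.002,0,0.008,0,0,0,0.3],[-0.0015,0,0.006,0,0,0,0.3],[-0.001,0,0.004,0,0,0,0.3],[0,0,0,0,0,0,0.3],[0,0,0,0,0,0,0.3]]]'
python3 -c "
from h import *
from station import monitor
go(monitor.sense(),[.482,.2902,.0715],-12,-28)"
```

```text
t: 27.55
tcp_pos: [0.4815, 0.2913, 0.0724]
tool_rot: [0.1, 0.966, 0.027, -0.239]
force: [0.6, 0.7, -2.7]
finger_gap: 0.532
gripper_force: 95.5
t 27.55 tcp [0.4815 0.2913 0.0724] gap 0.532 F [ 0.6  0.7 -2.7] grip 95.5
shift frac [-0.0013 -0.0012  0.0005] rows>= 0.029724331005576785 turn frac [0.025 0.027 0.032]
```

```bash
python3 -m pendant '[[[-0.0007,0,0.0013,0,0,0,0.3],[0,0,0,0,0,0,0.3],[0,0,0,0,0,0,0.3]]]'

```

```text
t: 27.85
tcp_pos: [0.4815, 0.2913, 0.0722]
tool_rot: [0.1, 0.965, 0.027, -0.239]
force: [0.3, -0.3, 5.6]
finger_gap: 0.53
gripper_force: 96.2
```

```bash
python3 -m pendant '[[[0,0,0,0,0,0,0.65],[0,0,0,0,0,0,0.8],[0,0,0,0,0,0,1],[0,0,0,0,0,0,1],[0,0,0,0,0,0,1],[0,0,0,0,0,0,1],[0,0,-0.015,0,0,0,1],[0,0,-0.03,0,0,0,1],[0,0,-0.05,0,0,0,1],[0,0,-0.06,0,0,0,1],[0,0,-0.06,0,0,0,1],[0,0,0,0,0,0,1],[0,0,0,0,0,0,1],[0,0,0,0,0,0,1]]]'
python3 - <<'E'
from h import *
from station import monitor,eyes
go(monitor.sense(),[.482,.2902,.3],-12,-28)
d=eyes.snapshot("top");W=cloud(d)
A=W.reshape(-1,3);A=A[(np.linalg.norm(A[:,:2]-[.481,.2915],axis=1)<.07)&(A[:,2]>.07)&(A[:,2]<.11)];print(rect(A))
d=eyes.snapshot("scene");W=cloud(d);A=W.reshape(-1,3);A=A[(np.linalg.norm(A[:,:2]-[.481,.2915],axis=1)<.07)&(A[:,2]>.065)&(A[:,2]<.11)];print(rect(A),A[:,2].max())
cv2.imwrite("pics/s8.png",d["pixels"][:,:,::-1])
E
```

```text
t: 29.25
tcp_pos: [0.5586, 0.2737, 0.2218]
tool_rot: [0.1, 0.965, 0.026, -0.24]
force: [0.3, -0.1, 0.5]
finger_gap: 1.0
gripper_force: 0.0
t 29.25 tcp [0.5586 0.2737 0.2218] gap 1.0 F [ 0.3 -0.1  0.5] grip 0.0
shift frac [ 0.1323  0.0007 -0.0404] rows>= 2.2140163788834513 turn frac [0.01  0.004 0.028]
(array([482.3, 289.8]), array([59.2, 90.3]), 78.2, 818, 90.5)
(array([521.1, 284.2]), array([23.8, 58.5]), 6.3, 271, 86.5) 0.10167187716129977
```

View pics/s8.png

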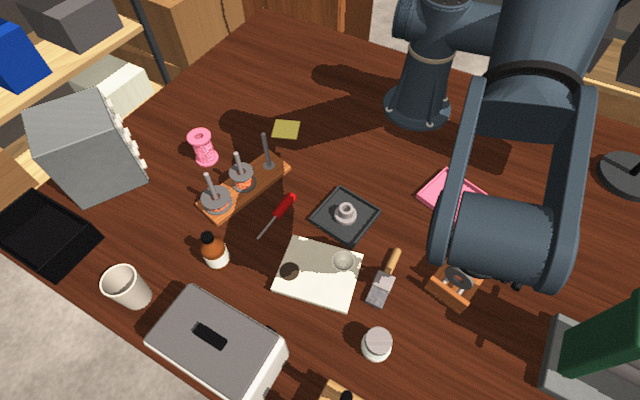

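The picture shows the spool on the cradle at (460,280) and the weight flat in the tray at (345,212), with everything else in place. The top view gives a spool footprint of 59x90 mm centred at (0.482,0.290), aligned with the cradle and with its top near 101 mm. I'm handing the job in.

```bash
python3 -c "
from station import job
print(job.sign_off())"
```

```text
the job is handed in; nothing more can be done
None
```

The job is handed in at about 29 s of the 72 s allowed: the weight lies flat in the steel tray, the tall spool was stood upright on the board, and it now lies on both cradle rods about midway along (the sign-off returned no verdict).

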